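Test the press pad of a freshly painted brain model and log it

ROBOT

A 6-joint arm with a two-finger parallel gripper is mounted at the origin on the work surface. World frame = base frame: x ahead of the robot, y to its left, z up, the work surface at z = 0. Lengths are in m, angles in rad, forces in N, time in s.
With the tool pointing down it reaches from about 0.275 to 0.725 m from the base axis. Payload 15.9 kg.
Tool frame: the origin (TCP) lies between the finger pads; the fingertips stand 14 mm ahead of it and the grasp point (between the pads) lies 5 mm behind it; z points along the fingers, y is the line along which they close (so a half turn about z gives the same grasp; the last joint's range is limited). The gripper opens to 85 mm and grips with 20 to 120 N. Pads are 22 mm wide; open, the fingers measure 114 mm over their backs; the gripper's body (76 mm by 85 mm) begins 54 mm behind the grasp point. The pads swing forward as they close: fully open they stand 13 mm farther back than shut.
Start: joints at [-1.113, 0.213, -0.034, 1.323, 0, 1.571], TCP at [0.221, -0.449, 0.245] pointing down, gripper open.
Joint ranges: [-2.98, 2.98], [-0.74, 1.72], [-1.14, 1.35], [-2.1, 2.04], [-1.57, 1.44], [-3.14, 3.14]. Speed limits (rad/s): [1.89, 1.89, 2.39, 2.57, 3.14, 3.14].

INTERFACE

Orientations are given as a unit quaternion [x, y, z, w].
In Python, from station import manip gives the robot as it stands.
- The arm moves only by the tool play_rows, never from a script. Its argument "increments" is a list that holds one entry, the list of rows, each a list of 6 numbers: the shift along the world's x, y, z scaled (see below), then the turn, a rotation vector about the world's x, y, z scaled (see below). In form: [[[x, y, z, rx, ry, rz], ...]]. A call has 1 to 5 rows; each row shifts and turns the commanded pose from where the row before left it; what a row does not reach is not made up. The controller multiplies each number of a shift by 75 cm and each number of a turn by 180 degrees. A row lasts 1/8 s, in which the tool goes at most 62.5 mm and 10.7 degrees, less where a joint would pass 70% of its speed; a pose out of reach is approached as far as the arm can. A call with a number of a shift or a turn outside -1 to 1 is refused whole. A call with a gripper value outside its range is refused whole. "hand" is the finger opening in mm, from 0 to 85.4, set as the call begins (left out, the last holds). The fingers move at their own pace and stop on an object; "newtons" is the grip in N (left out, the last holds). Time passes only in rows, so rows that do not move let the fingers close. It gives the time, the measured TCP pose, the force, the opening and the grip force at its end, in the units of the state.
- manip.read_state(): the state, without advancing time (a new reading comes with each control period).
- manip.capture(name): name is "scene" or "side" or "wrist"; returns a dict with "image" (480x640x3 uint8, red, green, blue), "range_z" (480x640 float32, m along the optical axis (not along the pixel's ray), 0 where there is no reading), "K" (3x3 intrinsics, pixels), "world_to_cam" (4x4, takes a point from world to camera coordinates); the wrist camera has in their place "T_tool_cam" (4x4, takes a point from camera to tool coordinates, whose origin is the TCP and whose axes are the flange's). Camera axes: x right, y down, z forward; pixel columns grow to the right and rows downward; lengths in m; the calibration is good to about 2 mm. The wrist camera is an equidistant fisheye: a pixel r from the principal point sees the ray r / f radians off the axis. A picture is of the moment at which its call begins: read the wrist's pose just before it.
- manip.close_job(): hands the job in; it is judged then, once.
Trained networks look in the newest picture that a camera, given by its name, has taken for a name from the list of things; names that differ only in an ending like _2 or _b are one class to them, and where a whole thing is asked for, a point or a joint stands for the part that bears it (a point fixed in the world has none). Each returns a list of dicts, best first, with "confidence" (0 to 1); they miss things now and then, are a little off and sometimes report something else, mostly with a low value. They report only what shows in the picture. A call takes as long as a camera call.
- manip.regions_of(camera, query): "pixels" (480x640 bool, what is visible of it) and "extent" ([left, top, right, bottom] in pixels, round what is visible of it).
The state is a dict: "clock": time; "qpos": joint angles; "dq": joint speeds; "joint_efforts": joint torques, N m; "tool_pos": TCP position; "tool_rot": TCP orientation; "contact_force": force on the tool from outside, world axes, zero at the start; "wrist_torque": the same for the moment, N m; "opening": finger opening in m; "grasp_force": force on a finger pad.
Only numpy, scipy, OpenCV 4.12 (cv2) and the standard library are available. Lean on these libraries where they do the work, as an engineer would, in place of code of your own. Each camera call takes 0.05 s, during which the arm holds its last target. There are 200 camera calls.

TASK

Test the half-brain model that has the yellow press pad: with the fingertips press that pad lightly, more than half-way in, and let it spring back up; then press the green button on the tester box well in to log the result, and withdraw. The paint on the models is still wet, so touch nothing of any model but the yellow pad, do not shift or lift them, and leave the red button, the bottle and the paint tin alone.

Things in the scene. Friction and masses are not known exactly. Their poses are not given: they have to be found in the camera images.
- yellow_model: loose 0.5 kg half-brain teaching model, mauve-brown folded dome, flat underside on the table, 150 mm long (its x) x 104 mm wide (its y), crown 60 mm above the table; a round yellow press pad (44 mm across, 12 mm high, sprung) stands in the middle of the crown; the dome's paint is wet. The one whose pad is to be tested. Origin: centre of the underside, z up.
- yellow_shell: the freshly painted dome of the yellow-pad model, fixed to it, same origin and axes; no part of the robot may touch it.
- yellow_pad: the yellow round press pad, 44 mm across, on the vertical axis of its model; its top stands 12 mm above the crown (72 mm above the table) at rest.
- yellow_pad_top (a point): centre of the top face of the yellow pad; sinks with it.
- yellow_slide (a joint): how far the yellow pad is pressed straight down, m: 0 = up, 0.008 = stop. Sprung back by itself: about 0.8 N to start, 0.65 N per mm, 6 N at the stop; fully down its top is still 4 mm above the crown.
- blue_model: loose 0.5 kg half-brain teaching model, mauve-brown folded dome, flat underside on the table, 150 mm long (its x) x 104 mm wide (its y), crown 60 mm above the table; a round blue press pad (44 mm across, 12 mm high, sprung) stands in the middle of the crown; the dome's paint is wet. A bystander: leave it alone. Origin: centre of the underside, z up.
- white_model: loose 0.5 kg half-brain teaching model, mauve-brown folded dome, flat underside on the table, 150 mm long (its x) x 104 mm wide (its y), crown 60 mm above the table; a round white press pad (44 mm across, 12 mm high, sprung) stands in the middle of the crown; the dome's paint is wet. A bystander: leave it alone. Origin: centre of the underside, z up.
- tester: grey tester box fixed to the table, 75 mm (its x) x 165 mm (its y) x 35 mm high, white face plate on top with two round push buttons 90 mm apart along its y. Origin: centre of the underside.
- green_button_top (a point): centre of the top of the green push button, 38 mm across, 45 mm to the box's +y side; top 57 mm above the table at rest, 10 mm above its 54 mm wide black collar.
- green_button (a joint): how far the green button is pressed straight down, m: 0 = up, 0.006 = fully in. Springs back by itself; 1.5 N to start, 5 N when fully in.
- red_button_top (a point): centre of the top of the red push button, 38 mm across, 45 mm to the box's -y side; top 57 mm above the table at rest, 10 mm above its 54 mm wide black collar.
- red_button (a joint): how far the red button is pressed straight down, m: 0 = up, 0.006 = fully in. Springs back by itself; 1.5 N to start, 5 N when fully in.
- bottle: loose green bottle with white cap, 60 mm across, 160 mm tall, standing on the table beside the work; a bystander. Origin: centre of the underside.
- paint_tin: loose red paint tin with a yellow band, 72 mm across, 85 mm tall, standing on the table beside the work; a bystander. Origin: centre of the underside.

How it is judged:
By the outcome, as a careful person would: the job done as asked, in the order asked, and still so for the second after the job is handed in, with the robot touching nothing.
It also fails if it takes over 40 s, if anything falls off the work surface, if the arm or the gripper's body presses on something with over 40 N, if the wrist force passes 120 N, or if a joint passes its speed limit or range.

## Working session

There is one attempt and no reset: what is moved stays moved. The work goes in short steps, Python scripts to look and compute and a tool call to move; the robot and the scene stay as the last step left them, time stands still between calls to the robot, and variables do not carry over. Pictures are saved under pics/ and viewed, at most 10 in all, crops included, and the job is handed in when it is done.

Besides the shell and the picture viewer there is one more tool, called after "Request:" by a JSON object that holds its "fn" and its "kwargs". play_rows: Moves the arm, as the interface text tells. Its arguments: {"type":"object","properties":{"increments":{"type":"array"},"hand":{"type":"number"},"newtons":{"type":"number"}},"required":["increments"]}

```bash
mkdir -p pics; cat > h.py <<'E'
import numpy as np, cv2
from station import manip
def pts(c,mask):
    v,u=np.nonzero(mask&(c["range_z"]>0)); z=c["range_z"][v,u]; K=c["K"]
    p=np.c_[(u-K[0,2])/K[0,0]*z,(v-K[1,2])/K[1,1]*z,z,np.ones(len(z))]
    return (np.linalg.inv(c["world_to_cam"])@p.T).T[:,:3]
E
python3 - <<'E'
from h import *
s=manip.read_state(); print({k:np.round(v,3) for k,v in s.items()})
for cam in ("scene","side"):
    c=manip.capture(cam); cv2.imwrite(f"pics/{cam}0.png",c["image"][...,::-1])
    for q in ["yellow_pad","yellow_model","blue_model","white_model","green_button_top","red_button_top","tester","bottle","paint_tin"]:
        for r in manip.regions_of(cam,q)[:2]:
            P=pts(c,r["pixels"])
            if len(P): 
                t=P[P[:,2]>np.percentile(P[:,2],95)-.006]
                print(cam,q,round(r["confidence"],2),np.round(r["extent"]),len(P),"med",np.round(np.median(P,0),3),"min",np.round(np.percentile(P,2,0),3),"max",np.round(np.percentile(P,98,0),3),"top",np.round((t.min(0)+t.max(0))/2,3))
E
```

```text
{'clock': np.float64(0.0), 'qpos': array([-1.113,  0.213, -0.035,  1.323, -0.   ,  1.571]), 'dq': array([ 0.001, -0.001, -0.   , -0.001, -0.001, -0.   ]), 'joint_efforts': array([-8.0000e-03, -6.8615e+01,  4.8712e+01,  1.7000e-02, -0.0000e+00,
        0.0000e+00]), 'tool_pos': array([ 0.221, -0.448,  0.245]), 'tool_rot': array([ 0.974,  0.227, -0.   , -0.001]), 'contact_force': array([-0.086, -0.138, -0.11 ]), 'wrist_torque': array([0.034, 0.031, 0.046]), 'grasp_force': np.float64(0.0), 'opening': np.float64(0.086)}
scene yellow_pad 0.5 [238. 192. 260. 209.] 272 med [ 0.634 -0.21   0.072] min [ 0.614 -0.233  0.064] max [ 0.653 -0.193  0.075] top [ 0.633 -0.213  0.072]
scene yellow_model 0.86 [224. 193. 286. 238.] 2252 med [ 0.644 -0.192  0.04 ] min [ 0.573 -0.244  0.002] max [ 0.701 -0.163  0.074] top [ 0.633 -0.213  0.072]
scene blue_model 0.71 [327. 320. 388. 391.] 3520 med [0.668 0.21  0.044] min [0.598 0.153 0.002] max [0.719 0.245 0.074] top [0.652 0.193 0.071]
scene white_model 0.9 [270. 260. 332. 318.] 2789 med [0.669 0.028 0.042] min [ 0.596 -0.022  0.002] max [0.724 0.057 0.
[... 1789 characters left out ...]
-0.046  0.056] min [ 0.46  -0.067  0.047] max [ 0.494 -0.032  0.059] top [ 0.478 -0.049  0.056]
side red_button_top 0.58 [363. 214. 381. 228.] 189 med [ 0.458 -0.133  0.056] min [ 0.442 -0.152  0.049] max [ 0.473 -0.119  0.059] top [ 0.458 -0.137  0.056]
side tester 0.96 [329. 214. 394. 281.] 2553 med [ 0.465 -0.063  0.035] min [ 0.422 -0.156  0.007] max [ 0.513 -0.009  0.058] top [ 0.468 -0.092  0.056]
side bottle 0.8 [294. 402. 339. 478.] 2710 med [0.443 0.367 0.103] min [0.418 0.339 0.009] max [0.473 0.381 0.16 ] top [0.446 0.352 0.158]
side paint_tin 0.92 [367. 138. 403. 183.] 1241 med [ 0.469 -0.358  0.06 ] min [ 0.437 -0.412 -0.   ] max [ 0.507 -0.346  0.086] top [ 0.472 -0.382  0.085]
```

View pics/side0.png

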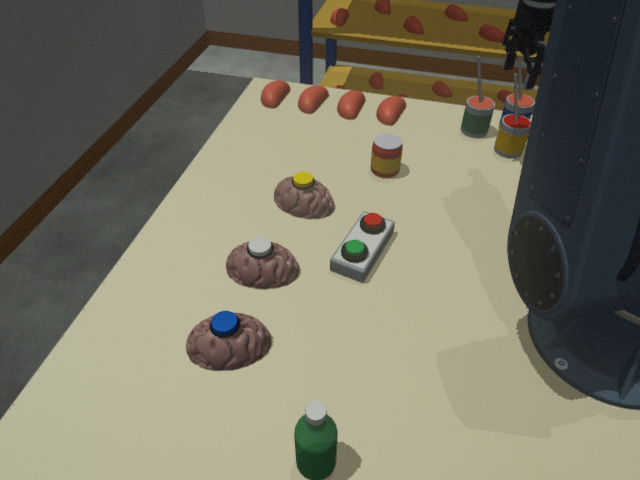

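Request:
{"fn": "play_rows", "kwargs": {"increments": [[[0.08,0.06,0,0,0,0],[0.08,0.06,0,0,0,0],[0.08,0.06,0,0,0,0],[0.08,0.05,0,0,0,0],[0.08,0.03,0,0,0,0]]], "hand": 0, "newtons": 20}}

```text
clock: 1.62
tool_pos: [0.4841, -0.2793, 0.2458]
tool_rot: [0.974, 0.227, 0.0, 0.0]
contact_force: [-0.0, -2.7, -0.2]
opening: 0.0
grasp_force: 0.0
```

The side picture shows the yellow pad at about (303,181), the green button at (354,248), the red at (373,222), the tin at (386,155) and the bottle at (316,440). The networks' regions agree with these.

Request:
{"fn": "play_rows", "kwargs": {"increments": [[[0.06,0.03,0,0,0,0],[0.06,0.02,-0.03,0,0,0],[0.02,0,-0.03,0,0,0],[0,0,0,0,0,0],[0,0,0,0,0,0]]]}}

```text
clock: 2.25
tool_pos: [0.5867, -0.2441, 0.2011]
tool_rot: [0.974, 0.226, 0.0, 0.0]
contact_force: [0.4, -1.2, 1.0]
opening: 0.0002
grasp_force: 0.0
```

Request:
{"fn": "play_rows", "kwargs": {"increments": [[[0.03,0.02,0,0,0,0],[0.03,0.022,-0.03,0,0,0],[0,0,-0.03,0,0,0],[0,0,-0.03,0,0,0],[0,0,0,0,0,0]]]}}

```text
clock: 2.88
tool_pos: [0.6312, -0.2124, 0.1328]
tool_rot: [0.974, 0.226, -0.001, -0.0]
contact_force: [0.2, -1.1, 0.4]
opening: 0.0001
grasp_force: 0.0
```

```bash
cat > look.py <<'E'
from h import *
import sys
q,h=sys.argv[1],float(sys.argv[2])
from scipy.spatial.transform import Rotation as R
s=manip.read_state(); c=manip.capture("wrist"); cv2.imwrite(f"pics/w_{q}.png",c["image"][...,::-1])
T=np.eye(4);T[:3,:3]=R.from_quat(s["tool_rot"]).as_matrix();T[:3,3]=s["tool_pos"]; M=T@c["T_tool_cam"];K=c["K"]
print("tool",np.round(s["tool_pos"],4))
for r in manip.regions_of("wrist",q)[:2]:
    v,u=np.nonzero(r["pixels"]); a=np.c_[(u-K[0,2]),(v-K[1,2])]; th=np.hypot(*a.T)/K[0,0]; ph=np.arctan2(a[:,1],a[:,0])
    d=np.c_[np.sin(th)*np.cos(ph),np.sin(th)*np.sin(ph),np.cos(th)]@M[:3,:3].T
    z=c["range_z"][v,u]; P=M[:3,3]+d*(z/np.cos(th))[:,None]; P=P[z>0]
    X=M[:3,3]+d*((h-M[2,3])/d[:,2])[:,None]
    print(round(r["confidence"],2),r["extent"],"depth z",np.round(np.percentile(P[:,2],[5,50,95]),3),"bbox",np.round(X.min(0),3),np.round(X.max(0),3))
    t=P[P[:,2]>h-.004]
    if len(t): print("top centre by depth",np.round(np.r_[cv2.minEnclosingCircle(t[:,:2].astype(np.float32))[0]],4), "mid",np.round((np.percentile(t,1,0)+np.percentile(t,99,0))/2,4),np.round(np.ptp(t,0),3))
for n in ("scene","side"):
    c=manip.capture(n)
    for r in manip.regions_of(n,q)[:1]:
        P=pts(c,r["pixels"]); t=P[P[:,2]>h-.004]
        if len(t): print(n,round(r["confidence"],2),np.round((np.percentile(t,1,0)+np.percentile(t,99,0))/2,4),np.round(np.ptp(t,0),3))
    cv2.imwrite(f"pics/{n}_{q}.png",cv2.resize(c["image"][120:280,200:420,::-1],None,fx=3,fy=3))
E
python3 look.py yellow_pad 0.072
```

```text
tool [ 0.6312 -0.2124  0.1328]
scene 0.67 [ 0.6338 -0.2127  0.072 ] [0.041 0.045 0.008]
side 0.51 [ 0.63   -0.2107  0.0713] [0.04  0.043 0.006]
```

View pics/w_yellow_pad.png

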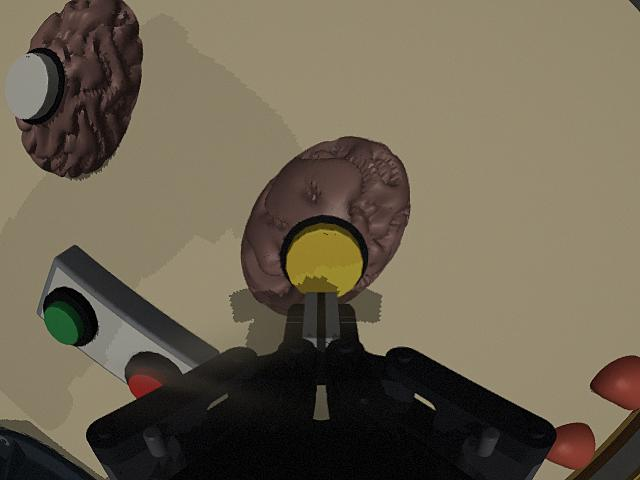

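View pics/side_yellow_pad.png

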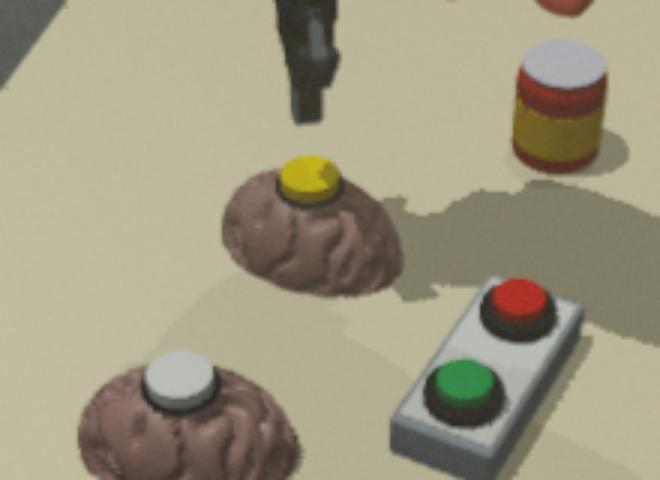

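The wrist picture shows the shut fingertips at (320,295), centred on the yellow pad at (325,258) seen in perspective. The side crop shows them just above the pad at (310,180). Now I'll descend.

Request:
{"fn": "play_rows", "kwargs": {"increments": [[[0.001,0,-0.02,0,0,0],[0,0,-0.02,0,0,0],[0,0,-0.014,0,0,0],[0,0,0,0,0,0],[0,0,0,0,0,0]]]}}

```text
clock: 3.8
tool_pos: [0.6334, -0.212, 0.0926]
tool_rot: [0.974, 0.227, 0.0, 0.0]
contact_force: [0.1, 0.2, 0.3]
opening: 0.0001
grasp_force: 0.0
```

Request:
{"fn": "play_rows", "kwargs": {"increments": [[[0,0,-0.004,0,0,0],[0,0,-0.004,0,0,0],[0,0,0,0,0,0],[0,0,0,0,0,0]]]}}

```text
clock: 4.3
tool_pos: [0.6333, -0.2119, 0.0864]
tool_rot: [0.974, 0.227, 0.0, 0.0]
contact_force: [0.2, -0.7, -0.7]
opening: 0.0
grasp_force: 0.0
```

Near contact. Go down in small steps.

Request:
{"fn": "play_rows", "kwargs": {"increments": [[[0,0,-0.002,0,0,0],[0,0,-0.002,0,0,0],[0,0,0,0,0,0],[0,0,0,0,0,0]]]}}

```text
clock: 4.8
tool_pos: [0.6334, -0.212, 0.0834]
tool_rot: [0.974, 0.227, 0.0, 0.0]
contact_force: [0.5, 0.3, 2.7]
opening: 0.0002
grasp_force: 1.2
```

Request:
{"fn": "play_rows", "kwargs": {"increments": [[[0,0,-0.002,0,0,0],[0,0,-0.002,0,0,0],[0,0,0,0,0,0],[0,0,0,0,0,0]]]}}

```text
clock: 5.3
tool_pos: [0.6333, -0.212, 0.0804]
tool_rot: [0.974, 0.227, 0.0, 0.0]
contact_force: [0.5, -0.3, 3.4]
opening: 0.0
grasp_force: 2.2
```

```bash
python3 - <<'E'
from h import *
for i in range(4):
    c=manip.capture("side"); s=manip.read_state(); print(np.round(s["contact_force"],2),np.round(s["tool_pos"],4))
r=manip.regions_of("side","yellow_pad")
for x in r[:1]:
    P=pts(c,x["pixels"]); print(x["confidence"],np.percentile(P[:,2],[5,25,50,75,90]).round(4))
E
```

```text
[1.6  0.27 4.27] [ 0.6333 -0.212   0.0804]
[ 0.73 -0.6   4.07] [ 0.6333 -0.212   0.0804]
[ 1.39 -0.75  4.12] [ 0.6334 -0.212   0.0804]
[0.84 0.61 4.59] [ 0.6333 -0.212   0.0804]
```

Request:
{"fn": "play_rows", "kwargs": {"increments": [[[0,0,-0.001,0,0,0],[0,0,0,0,0,0],[0,0,0,0,0,0]]]}}

```text
clock: 5.92
tool_pos: [0.6334, -0.212, 0.0796]
tool_rot: [0.974, 0.227, 0.0, 0.0]
contact_force: [1.7, -0.3, 4.0]
opening: 0.0002
grasp_force: 2.4
```

Request:
{"fn": "play_rows", "kwargs": {"increments": [[[0,0,0.005,0,0,0],[0,0,0.01,0,0,0],[0,0,0.03,0,0,0],[0,0,0.03,0,0,0],[0,0,0.02,0,0,0]]]}}

```text
clock: 6.55
tool_pos: [0.6332, -0.2119, 0.152]
tool_rot: [0.974, 0.227, 0.0, 0.0]
contact_force: [0.7, -0.2, 0.6]
opening: 0.0
grasp_force: 0.0
```

```bash
python3 look.py yellow_pad 0.072;  python3 look.py green_button_top 0.057
```

```text
tool [ 0.6332 -0.2119  0.152 ]
0.82 [290.2, 215.6, 358.8, 286.3] depth z [0.068 0.073 0.074] bbox [ 0.611 -0.235  0.072] [ 0.657 -0.192  0.072]
top centre by depth [ 0.6334 -0.2135] mid [ 0.6337 -0.2133  0.0718] [0.043 0.043 0.008]
scene 0.84 [ 0.6335 -0.2127  0.072 ] [0.042 0.047 0.009]
side 0.61 [ 0.6297 -0.2123  0.0713] [0.041 0.044 0.006]
tool [ 0.6328 -0.2118  0.1497]
0.67 [56.4, 294.7, 93.7, 333.0] depth z [0.049 0.058 0.059] bbox [ 0.462 -0.074  0.057] [ 0.507 -0.034  0.057]
top centre by depth [ 0.4805 -0.052 ] mid [ 0.4814 -0.0525  0.0562] [0.038 0.037 0.007]
0.35 [0.0, 1.4, 8.8, 63.8] depth z [0.001 0.004 0.009] bbox [0.655 0.076 0.057] [0.704 0.105 0.057]
scene 0.78 [ 0.4817 -0.0504  0.0572] [0.036 0.037 0.009]
side 0.83 [ 0.4775 -0.0501  0.0564] [0.037 0.04  0.007]
```

The pad is back up at 72 mm. Now to the green button at about (0.480, -0.0505).

Request:
{"fn": "play_rows", "kwargs": {"increments": [[[-0.041,0.043,0,0,0,0],[-0.041,0.043,0,0,0,0],[-0.041,0.043,0,0,0,0],[-0.041,0.043,0,0,0,0],[-0.04,0.043,0,0,0,0]]]}}

```text
clock: 7.78
tool_pos: [0.4791, -0.0498, 0.1508]
tool_rot: [0.974, 0.227, 0.0, 0.0]
contact_force: [-0.5, 0.4, 0.6]
opening: -0.0
grasp_force: 0.0
```

Request:
{"fn": "play_rows", "kwargs": {"increments": [[[0,0,-0.02,0,0,0],[0,0,-0.02,0,0,0],[0,0,0,0,0,0]]]}}

```text
clock: 8.15
tool_pos: [0.4798, -0.0511, 0.1194]
tool_rot: [0.974, 0.227, -0.001, -0.0]
contact_force: [-0.4, -0.4, 0.1]
opening: -0.0002
grasp_force: 0.0
```

```bash
python3 look.py green_button_top 0.057
```

```text
tool [ 0.4798 -0.0511  0.1194]
0.85 [291.3, 228.5, 355.0, 289.9] depth z [0.052 0.058 0.059] bbox [ 0.461 -0.07   0.057] [ 0.501 -0.032  0.057]
top centre by depth [ 0.4803 -0.0513] mid [ 0.4811 -0.0509  0.0567] [0.038 0.038 0.057]
scene 0.46 [ 0.481  -0.0507  0.0571] [0.037 0.036 0.008]
side 0.74 [ 0.4775 -0.0495  0.0561] [0.035 0.038 0.008]
```

Request:
{"fn": "play_rows", "kwargs": {"increments": [[[0,0,-0.03,0,0,0],[0,0,-0.03,0,0,0],[0,0,-0.005,0,0,0],[0,0,-0.003,0,0,0],[0,0,0,0,0,0]]]}}

```text
clock: 9.07
tool_pos: [0.4806, -0.0507, 0.0705]
tool_rot: [0.974, 0.227, 0.0, 0.0]
contact_force: [-1.0, -0.2, 1.3]
opening: -0.0
grasp_force: 0.8
```

Request:
{"fn": "play_rows", "kwargs": {"increments": [[[0,0,-0.002,0,0,0],[0,0,0,0,0,0],[0,0,0,0,0,0]]]}}

```text
clock: 9.45
tool_pos: [0.4807, -0.0507, 0.0686]
tool_rot: [0.974, 0.227, 0.0, 0.0]
contact_force: [1.7, -0.8, 3.2]
opening: -0.0002
grasp_force: 1.4
```

Request:
{"fn": "play_rows", "kwargs": {"increments": [[[0,0,-0.003,0,0,0],[0,0,-0.001,0,0,0],[0,0,0,0,0,0],[0,0,0,0,0,0]]]}}

```text
clock: 9.95
tool_pos: [0.4806, -0.0507, 0.0655]
tool_rot: [0.974, 0.227, 0.0, 0.0]
contact_force: [4.1, 0.4, 5.3]
opening: -0.0
grasp_force: 2.3
```

Request:
{"fn": "play_rows", "kwargs": {"increments": [[[0,0,-0.001,0,0,0],[0,0,0,0,0,0],[0,0,0,0,0,0]]]}}

```text
clock: 10.32
tool_pos: [0.4806, -0.0507, 0.065]
tool_rot: [0.974, 0.227, 0.0, 0.0]
contact_force: [2.6, 0.2, 10.1]
opening: -0.0005
grasp_force: 5.1
```

The force jumped to 10 N, so the button is at its stop. Withdraw.

Request:
{"fn": "play_rows", "kwargs": {"increments": [[[0,0,0.01,0,0,0],[0,0,0.04,0,0,0],[0,0,0.06,0,0,0],[-0.02,0,0.06,0,0,0],[0,0,0,0,0,0]]]}}

```text
clock: 10.95
tool_pos: [0.4655, -0.0508, 0.1947]
tool_rot: [0.974, 0.227, 0.002, 0.001]
contact_force: [-0.3, 0.5, -1.4]
opening: 0.0
grasp_force: 0.0
```

Request:
{"fn": "play_rows", "kwargs": {"increments": [[[0,0,0,0,0,0],[0,0,0,0,0,0]]]}}

```text
clock: 11.2
tool_pos: [0.4646, -0.0506, 0.1908]
tool_rot: [0.974, 0.227, -0.001, -0.0]
contact_force: [0.4, 0.1, 0.0]
opening: 0.0
grasp_force: 0.0
```

```bash
python3 look.py green_button_top 0.057; python3 look.py yellow_pad 0.072; python3 -c "
from station import manip
print(manip.close_job())"
```

```text
tool [ 0.4646 -0.0506  0.1908]
0.78 [304.4, 181.3, 358.4, 232.8] depth z [0.051 0.058 0.059] bbox [ 0.462 -0.07   0.057] [ 0.5   -0.032  0.057]
top centre by depth [ 0.4803 -0.0513] mid [ 0.4806 -0.051   0.0571] [0.038 0.038 0.007]
scene 0.58 [ 0.4809 -0.0513  0.0571] [0.038 0.037 0.008]
side 0.53 [ 0.4767 -0.0498  0.0562] [0.035 0.038 0.006]
tool [ 0.4652 -0.0507  0.1917]
0.64 [567.2, 111.2, 612.7, 168.7] depth z [0.066 0.073 0.074] bbox [ 0.609 -0.235  0.072] [ 0.654 -0.186  0.072]
top centre by depth [ 0.6325 -0.2133] mid [ 0.6317 -0.2122  0.0718] [0.043 0.044 0.007]
scene 0.71 [ 0.6328 -0.2133  0.0721] [0.042 0.046 0.009]
side 0.67 [ 0.6302 -0.2111  0.0713] [0.043 0.044 0.007]
the job is handed in; nothing more can be done
None
```

I pressed the yellow pad about 6 mm of its 8 mm (about 4 N) and it sprang back up, then pressed the green button fully to its stop, withdrew, and handed the job in at about 11.5 s.

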